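Lay out a ceramics restorer's retouching corner

TASK

Set out the bench for retouching: stand the white mended canister upright in the middle of the top of the wooden block and put its white knobbed lid on it so that it is seated in the mouth; stand the brown brush pot centred on the cork coaster between the wooden block and the glass palette, and the squat glass jar centred on the cork coaster behind the glass palette (on the side away from the robot). The third coaster, behind the wooden block, stays empty, and the little blue bowl must stay where it is.

Things in the scene. Friction and masses are not known exactly. Their poses are not given: they have to be found in the camera images.
- canister: Loose open white ceramic canister with brass-coloured seams: straight cylinder 58 mm in diameter, 70 mm high, wall 4 mm (mouth 50 mm across), about 0.2 kg. Origin at the centre of its underside, z up. Can be gripped across its outside from above. Starts upright on the bench.
- lid: Loose white ceramic lid, 0.07 kg: plug 40 mm across, 6 mm deep, under a flange 62 mm across, 6 mm thick, with an upright cylindrical knob 18 mm across. Origin at the centre of the plug's underside; flange top 12 mm, knob top 36 mm above it. Starts on the bench, knob up. Seated on the canister (flange on the rim), its origin is 64 mm above the canister's.
- pot: Loose open brown earthenware brush pot, empty: straight cylinder 56 mm in diameter, 85 mm high, about 0.2 kg; taller than the other loose things. Origin at the centre of its underside, z up. Starts upright on the bench.
- jar: Loose squat closed glass jar with a brass-coloured screw cap: 52 mm in diameter at most, 50 mm high with the cap, about 0.15 kg. Origin at the centre of its underside, z up. Starts upright on the bench.
- bowl: Loose small blue ceramic bowl, 80 mm across the rim, 40 mm high; not part of the job, to be left where it is. Origin at the centre of its underside.
- block: Fixed wooden block, 90 mm (its x) by 110 mm (its y) and 50 mm high, standing on the bench turned by at most about 9 degrees. Origin at the centre of its underside (its top is 50 mm above it). It may be on the robot's left with the glass palette on the right, or the other way round.
- slab: Fixed glass palette: a flat greenish glass plate with three dabs of dried paint, 90 mm (its x) by 110 mm (its y), 6 mm thick. Origin at the centre of its underside.
- coaster_mid: Identical round cork coaster, 76 mm across and 4 mm thick, fixed to the bench; origin at the centre of its underside (top is 4 mm above it). This one lies between the wooden block and the glass palette.
- coaster_slab: Identical round cork coaster, 76 mm across and 4 mm thick, fixed to the bench; origin at the centre of its underside (top is 4 mm above it). This one lies behind the glass palette, on the side away from the robot.
- coaster_block: Identical round cork coaster, 76 mm across and 4 mm thick, fixed to the bench; origin at the centre of its underside (top is 4 mm above it). This one lies behind the wooden block, on the side away from the robot; it stays empty.

How it is judged (in metres and radians):
At the end, for the whole second after the job is handed in: Upright, released and at rest: canister on the block within 15 mm of its centre, lid seated level on it within 8 mm of its axis, pot on the coaster between block and palette and jar on the one behind the palette, each within 14 mm of centre; blue bowl within 20 mm of its start (horizontal distance between canister and block below 0.015 m and z of canister in the frame of block between 0.046 and 0.054 m and angle between each of canister, lid, pot, jar's own z axis and vertical below 0.1 rad and horizontal distance between lid and canister below 0.008 m and z of lid in the frame of canister between 0.06 and 0.068 m and horizontal distance between pot and coaster_mid below 0.014 m and z of pot in the frame of coaster_mid between 0 and 0.008 m and horizontal distance between jar and coaster_slab below 0.014 m and z of jar in the frame of coaster_slab between 0 and 0.008 m and linear speed of each of canister, lid, pot, jar below 0.02 m/s and distance of bowl from where it was at the start of the episode below 0.02 m); the robot touches nothing.
It fails at once if the blue bowl is pushed more than 20 mm from its place (distance of bowl from where it was at the start of the episode above 0.02 m).
It fails at once if the brush pot, jar, canister or lid is tipped over (angle between any of pot, jar, canister, lid's own z axis and vertical above 0.8 rad).
It also fails if it takes over 128 s, if anything falls off the work surface, if the arm or the gripper's body presses on something with over 40 N, if the wrist force passes 120 N, or if a joint passes its speed limit or range.

ROBOT

A 6-joint arm with a two-finger parallel gripper is mounted at the origin on the work surface. World frame = base frame: x ahead of the robot, y to its left, z up, the work surface at z = 0. Lengths are in m, angles in degrees, forces in N, time in s.
With the tool pointing down it reaches from about 0.3 to 0.75 m from the base axis. Payload 8.5 kg.
Tool frame: the origin (TCP) lies on the centre line of the jaws, within the pads' length; the fingertips stand 22 mm ahead of it and the grasp point (between the pads) lies 3 mm ahead of it; z points along the fingers, y is the line along which they close (so a half turn about z gives the same grasp; the last joint's range is limited). The gripper opens to 88 mm and grips with 3 to 60 N. Pads are 18 mm wide; open, the fingers measure 123 mm over their backs; the gripper's body (75 mm by 187 mm) begins 45 mm behind the grasp point.
Start: joints at [57.852, 21.807, 74.336, -0, 83.858, -12.336], TCP at [0.186, 0.517, 0.261] pointing down, gripper open.
Joint ranges: [-178.18, 178.18], [-50.72, 133.34], [12.68, 142.11], [-81.47, 261.47], [9.98, 163.14], [-165.26, 165.26]. Speed limits (degrees/s): [136.94, 136.94, 180, 180, 180, 180].

INTERFACE

Orientations are given as a 3x3 rotation matrix whose columns are the frame's x, y, z axes.
In Python, from plant import env gives the robot as it stands.
- The arm moves only by the tool carry_out, never from a script. Its argument "motion" is one flat list of numbers, 4 for each row, row after row: the shift along the tool's x, y, z normalised to -1 to 1, where 1 is 0.5 m, then the turn about the tool's z normalised to -1 to 1, where 1 is pi/2 rad. A call has 1 to 10 rows; each row is the pose to reach, as a shift and turn from the pose commanded when the call began, along the tool's axes at that moment; what a row does not reach only later rows make up. A row lasts 1/12 s, in which the tool goes at most 41.7 mm and 7.16 degrees, less where a joint would pass 70% of its speed; a pose out of reach is approached as far as the arm can. A call with a number of a shift or a turn outside -1 to 1 is refused whole. A call with a gripper value outside its range is refused whole. "claw" is the closure, from -1 (fully open) to 1 (shut), set as the call begins (left out, the last holds). The fingers move at their own pace and stop on an object; "newtons" is the grip in N (left out, the last holds). Time passes only in rows, so rows that repeat a pose let the fingers close. It gives the time, the measured TCP pose, the force, the opening and the grip force at its end, in the units of the state.
- env.get_obs(): the state, without advancing time (a new reading comes with each control period).
- env.grab_frame(name): name is "scene" or "top" or "wrist"; returns the picture (480x640x3 uint8, red, green, blue); there is no depth.
- env.camera_params(name): a dict with "vertical_fov" (degrees; the focal length in pixels is half the picture's height over the tangent of half this angle, whatever the lens; pixels are square), "cx", "cy" (the principal point, pixels), "world_from_camera" (4x4, takes a point from camera to world coordinates). Camera axes: x right, y down, z forward; pixel columns grow to the right and rows downward; lengths in m; the calibration is good to about 2 mm. A picture is of the moment at which its call begins: read the wrist's pose just before it. camera_params takes no time and is no camera call; for the wrist camera it gives the pose at the moment of the call.
- env.job_done(): hands the job in; it is judged then, once.
The state is a dict: "t": time; "qpos": joint angles; "qvel": joint speeds; "tau": joint torques, N m; "tool_pos": TCP position; "tool_rot": TCP orientation; "contact_force": force on the tool from outside, world axes, zero at the start; "ft_torque": the same for the moment, N m; "gripper_width": opening from 0.0 (shut) to 1.0 (fully open); "grip_force": force on a finger pad.
Only numpy, scipy, OpenCV 4.12 (cv2) and the standard library are available. Lean on these libraries where they do the work, as an engineer would, in place of code of your own. Each camera call takes 0.05 s, during which the arm holds its last target. There are 200 camera calls.

## Working session

There is one attempt and no reset: what is moved stays moved. The work goes in short steps, Python scripts to look and compute and a tool call to move; the robot and the scene stay as the last step left them, time stands still between calls to the robot, and variables do not carry over. Pictures are saved under pics/ and viewed, at most 14 in all, crops included, and the job is handed in when it is done.

Besides the shell and the picture viewer there is one more tool, called after "Call:" by a JSON object that holds its "op" and its "data", one argument or row to a line. carry_out: Moves the arm, as the interface text tells. Its arguments: {"type":"object","properties":{"motion":{"type":"array"},"claw":{"type":"number"},"newtons":{"type":"number"}},"required":["motion"]}

```bash
mkdir -p pics; ls; python3 - <<'E'
from plant import env
import cv2
o=env.get_obs(); print(o)
for n in ("scene","top","wrist"):
    print(n,env.camera_params(n))
    cv2.imwrite(f"pics/{n}0.png",env.grab_frame(n)[:,:,::-1])
E
```

```text
pics
{'t': 0.0, 'qpos': array([ 5.78539222e+01,  2.18411252e+01,  7.43842948e+01,  1.23283382e-03,
        8.38578145e+01, -1.23333965e+01]), 'qvel': array([ 0.05781359,  0.01585086, -0.04559957, -0.02130787,  0.05401727,
       -0.03026236]), 'tau': array([-1.02113638e-03, -4.37922299e+01, -2.24560386e+01,  7.13676587e-02,
        3.52540438e-02, -3.71499345e-05]), 'tool_pos': array([0.18626277, 0.51723928, 0.26013918]), 'tool_rot': array([[-9.40804857e-01,  3.38947778e-01, -7.91074609e-04],
       [ 3.38948539e-01,  9.40804126e-01, -1.21862364e-03],
       [ 3.31196481e-04, -1.41462062e-03, -9.99998945e-01]]), 'contact_force': array([ 0.51923834, -0.43713995, -0.43974134]), 'ft_torque': array([-0.01086907,  0.05346931, -0.0162344 ]), 'grip_force': 0.0, 'gripper_width': 1.0010754934438526}
scene {'vertical_fov': 45.98093588118093, 'cx': 317.9950611915497, 'cy': 239.25084321209002, 'world_from_camera': array([[-0.84805859,  0.32548254, -0.41815995,  1.03474397],
       [ 0.52971778,  0.54155508, -0.65277651,  0.73234752],
       [ 0.01398929, -0.77509949, -0.63168433,  0.74475413],
       [ 0.        ,  0.        ,  0.        ,  1.        ]])}
top {'vertical_fov': 48.77234077034451, 'cx': 321.39066967285686, 'cy': 224.54583467008996, 'world_from_camera': array([[-0.00165501, -0.98025982,  0.19770671,  0.35702865],
       [-0.99989799, -0.00118275, -0.01423444,  0.02396027],
       [ 0.01418728, -0.1977101 , -0.98015786,  0.9567143 ],
       [ 0.        ,  0.        ,  0.        ,  1.        ]])}
wrist {'vertical_fov': 68.67632130423132, 'cx': 325.7274926120545, 'cy': 241.81117521619254, 'world_from_camera': array([[ 0.33896885,  0.90609206,  0.25317445,  0.12103415],
       [ 0.94079608, -0.32598097, -0.09294699,  0.54104251],
       [-0.00168848,  0.26969167, -0.96294525,  0.38440128],
       [ 0.        ,  0.        ,  0.        ,  1.        ]])}
```

View pics/top0.png

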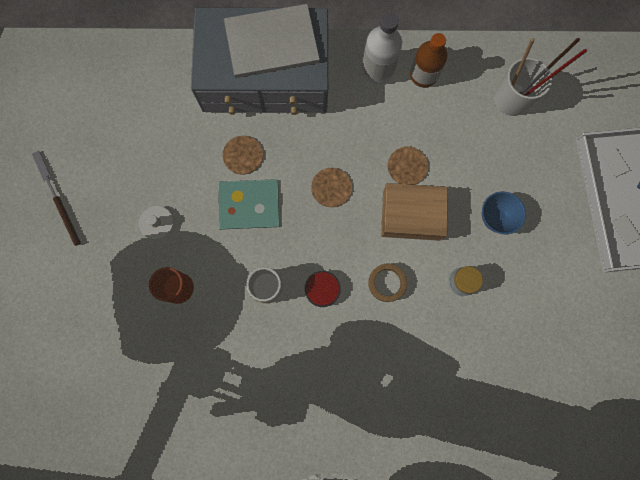

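View pics/scene0.png

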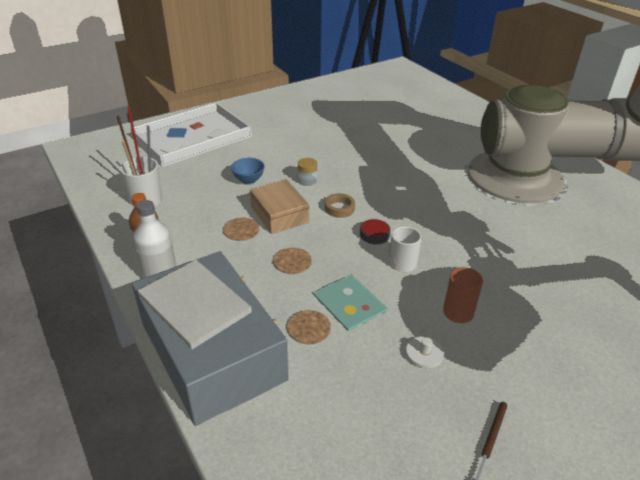

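The top view shows the pot (171,285), canister (263,285), jar (467,280), lid (157,220), block (415,210), palette (249,204), bowl (504,213), and coasters mid (332,187), slab (243,155) and block (408,165). A red tin (323,288) and a ring (388,282) are extra. The block is on the right (y<0), and a drawer cabinet stands behind coaster_slab.

```bash
cat > h.py <<'E'
import numpy as np, cv2
from plant import env
def ray(c,uv):
    f=240/np.tan(np.radians(c["vertical_fov"]/2)); T=c["world_from_camera"]
    d=T[:3,:3]@np.array([(uv[0]-c["cx"])/f,(uv[1]-c["cy"])/f,1.]); return T[:3,3],d/np.linalg.norm(d)
def plane(c,uv,z):
    o,d=ray(c,uv); return o+d*(z-o[2])/d[2]
def proj(c,p):
    f=240/np.tan(np.radians(c["vertical_fov"]/2)); T=c["world_from_camera"]
    q=T[:3,:3].T@(np.asarray(p)-T[:3,3]); return q[:2]/q[2]*f+[c["cx"],c["cy"]]
def meet(r1,r2):
    (a,d),(b,e)=r1,r2
    s=np.linalg.lstsq(np.stack([d,-e],1),b-a,rcond=None)[0]
    p,q=a+s[0]*d,b+s[1]*e; return (p+q)/2,np.linalg.norm(p-q)
def blobs(img,smin=50,amin=150):
    hsv=cv2.cvtColor(img,cv2.COLOR_RGB2HSV)
    m=cv2.morphologyEx(((hsv[...,1]>smin)*255).astype(np.uint8),cv2.MORPH_OPEN,np.ones((3,3)))
    n,l,st,ce=cv2.connectedComponentsWithStats(m)
    return [(ce[i].round(1),st[i].tolist(),np.median(hsv[l==i],0).tolist(),(l==i)) for i in range(1,n) if st[i][4]>amin]
E
python3 - <<'E'
from h import *
for n in ("top","scene"):
    im=cv2.imread(f"pics/{n}0.png")[:,:,::-1]; print(n)
    for c,s,h,m in blobs(im,70): print(c,s,h, plane(env.camera_params(n),c,0).round(3))
E
```

```text
top
[431.9  54. ] [415, 33, 32, 40, 935] [12.0, 175.0, 85.0] [ 0.894 -0.209  0.   ]
[562.9  66.2] [538, 49, 49, 37, 200] [2.0, 186.0, 90.0] [ 0.87  -0.468  0.   ]
[242.5 154.5] [223, 136, 40, 38, 1224] [15.0, 118.0, 111.0] [0.685 0.159 0.   ]
[412.5 199.4] [381, 147, 67, 93, 4675] [15.0, 111.0, 121.0] [ 0.598 -0.16   0.   ]
[331.3 187. ] [312, 168, 40, 39, 1257] [15.0, 118.0, 112.0] [ 0.622 -0.009  0.   ]
[504.4 212.4] [482, 192, 44, 42, 1353] [106.0, 115.0, 93.0] [ 0.573 -0.331  0.   ]
[ 65.1 220. ] [54, 197, 24, 48, 231] [12.0, 109.0, 59.0] [0.558 0.48  0.   ]
[387.6 282.3] [369, 264, 38, 38, 614] [16.0, 116.0, 100.0] [ 0.444 -0.109  0.   ]
[170.6 285.4] [149, 267, 45, 37, 1269] [9.0, 139.0, 55.0] [0.438 0.281 0.   ]
[468.  279.4] [454, 266, 29, 27, 617] [20.0, 153.0, 114.0] [ 0.449 -0.256  0.   ]
[322.2 288.2] [306, 272, 33, 33, 876] [2.0, 179.0, 100.0] [0.433 0.009 0.   ]
scene
[229.7  47.4] [116, 0, 255, 123, 22445] [17.0, 102.0, 111.0] [ 0.239 -1.113  0.   ]
[370.1  37.9] [360, 0, 20, 65, 531] [109.0, 146.0, 71.0] [-0.251 -0.942  0.   ]
[389.9  33.4] [377, 0, 27, 62, 1128] [109
[... 472 characters left out ...]
7, 53, 2150] [16.0, 95.0, 155.0] [ 0.554 -0.183  0.   ]
[339.3 204.9] [325, 194, 30, 23, 478] [17.0, 100.0, 125.0] [ 0.436 -0.116  0.   ]
[134.2 219.3] [129, 208, 12, 23, 183] [13.0, 151.0, 101.0] [ 0.846 -0.3    0.   ]
[240.8 228.6] [223, 218, 36, 22, 638] [15.0, 105.0, 138.0] [ 0.664 -0.152  0.   ]
[374.7 227.5] [361, 219, 28, 18, 394] [1.0, 177.0, 121.0] [ 0.416 -0.008  0.   ]
[292.  260.3] [274, 248, 37, 26, 765] [15.0, 105.0, 138.0] [ 0.621 -0.008  0.   ]
[462.2 294.4] [444, 267, 39, 56, 1639] [9.0, 129.0, 79.0] [0.397 0.24  0.   ]
[308.5 326.7] [287, 311, 43, 33, 1124] [15.0, 105.0, 138.0] [0.684 0.16  0.   ]
[494.5 429. ] [483, 403, 24, 53, 391] [11.0, 121.0, 76.0] [0.553 0.476 0.   ]
```

```bash
python3 - <<'E'
import cv2,numpy as np
a=cv2.imread("pics/top0.png"); b=cv2.imread("pics/scene0.png")
A=cv2.resize(a[130:310,130:530],(800,360)); B=cv2.resize(b[150:360,210:500],(800,579))
cv2.imwrite("pics/cropB.png",B); cv2.imwrite("pics/cropA.png",A)
E
```

```text
(no output)
```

View pics/cropA.png

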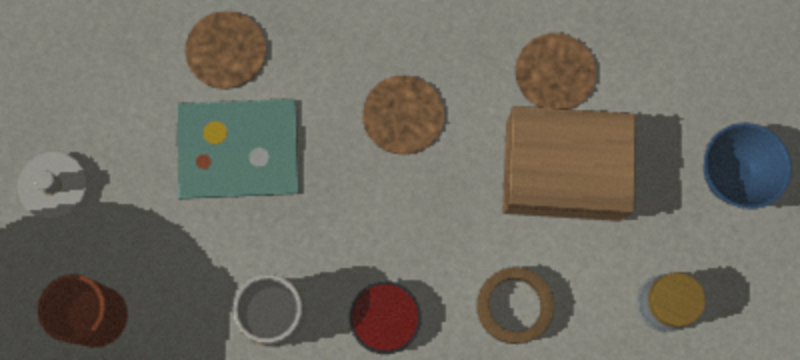

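The crop shows the open pot and canister mouths, the lid knob in the upper-left crop area, and block edges with a darker side strip on the left and bottom. I'll move up for wrist views.

Call:
{"op": "carry_out", "data": {
  "motion": [-0.66, -0.44, -0.08, -0.22, -0.66, -0.44, -0.08, -0.22, -0.66, -0.44, -0.08, -0.22, -0.66, -0.44, -0.08, -0.22, -0.66, -0.44, -0.08, -0.22, -0.66, -0.44, -0.08, -0.22, -0.66, -0.44, -0.08, -0.22, -0.66, -0.44, -0.08, -0.22, -0.66, -0.44, -0.08, -0.22, -0.66, -0.44, -0.08, -0.22],
  "claw": -1
}}

```text
t: 0.98
tool_pos: [0.4234, 0.1963, 0.301]
tool_rot: [[-1.0, 0.001, 0.0], [0.001, 1.0, -0.0], [-0.0, -0.0, -1.0]]
contact_force: [0.3, 0.3, -0.4]
gripper_width: 1.001
grip_force: 0.0
```

Call:
{"op": "carry_out", "data": {
  "motion": [0, 0, 0, 0, 0, 0, 0, 0, 0, 0, 0, 0]
}}

```text
t: 1.23
tool_pos: [0.4219, 0.1989, 0.3005]
tool_rot: [[-1.0, 0.0, -0.001], [0.0, 1.0, 0.0], [0.001, 0.0, -1.0]]
contact_force: [-0.8, -0.2, 0.1]
gripper_width: 1.001
grip_force: 0.0
```

```bash
cat > snap.py <<'E'
import sys,pickle
from h import *
n=sys.argv[1]; o=env.get_obs(); c=env.camera_params("wrist")
im=env.grab_frame("wrist"); cv2.imwrite(f"pics/{n}.png",im[:,:,::-1]); pickle.dump(c,open(f"pics/{n}.pkl","wb"))
print(o["t"],o["tool_pos"].round(4),o["tool_rot"].round(3).tolist())
E
python3 snap.py w1
```

```text
1.2333 [0.4219 0.1989 0.3005] [[-1.0, 0.0, -0.001], [0.0, 1.0, 0.0], [0.001, 0.0, -1.0]]
```

View pics/w1.png

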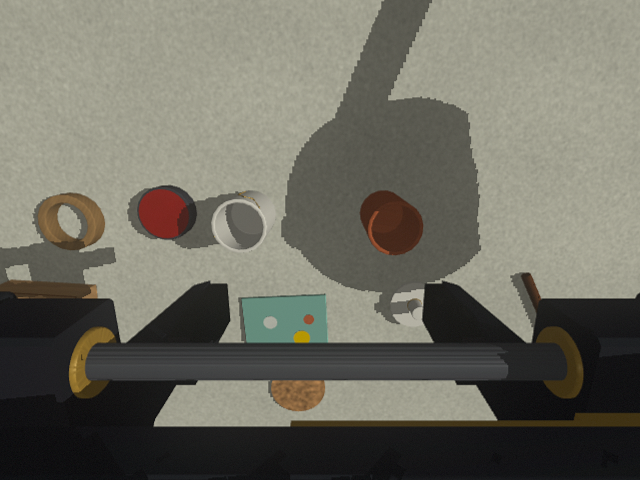

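The wrist view shows the canister rim at (240,224), the pot rim at (396,227) and the lid at (405,305), with fingers around it. I'll take more views along a tour.

Call:
{"op": "carry_out", "data": {
  "motion": [-0.16, 0.1, 0, 0, -0.16, 0.1, 0, 0, -0.16, 0.1, 0, 0, -0.16, 0.1, 0, 0, -0.16, 0.1, 0, 0, -0.16, 0.1, 0, 0]
}}

```text
t: 1.78
tool_pos: [0.501, 0.249, 0.3009]
tool_rot: [[-1.0, -0.001, -0.0], [-0.001, 1.0, -0.0], [0.0, -0.0, -1.0]]
contact_force: [-0.1, -0.8, 0.8]
gripper_width: 0.995
grip_force: 0.0
```

```bash
python3 snap.py w2
```

```text
1.7833 [0.501  0.249  0.3009] [[-1.0, -0.001, -0.0], [-0.001, 1.0, -0.0], [0.0, -0.0, -1.0]]
```

Call:
{"op": "carry_out", "data": {
  "motion": [0, -0.66, 0, 0, 0, -0.66, 0, 0, 0, -0.66, 0, 0, 0, -0.66, 0, 0, 0, -0.66, 0, 0, 0, -0.66, 0, 0, 0, -0.66, 0, 0, 0, -0.66, 0, 0, 0, -0.66, 0, 0, 0, -0.66, 0, 0]
}}

```text
t: 2.67
tool_pos: [0.5014, -0.0827, 0.3011]
tool_rot: [[-1.0, 0.004, 0.0], [0.004, 1.0, 0.0], [-0.0, 0.0, -1.0]]
contact_force: [0.4, 0.2, 0.7]
gripper_width: 1.001
grip_force: 0.0
```

Call:
{"op": "carry_out", "data": {
  "motion": [0, 0, 0, 0, 0, 0, 0, 0]
}}

```text
t: 2.83
tool_pos: [0.5019, -0.0801, 0.3011]
tool_rot: [[-1.0, -0.001, 0.001], [-0.001, 1.0, 0.0], [-0.001, 0.0, -1.0]]
contact_force: [0.1, 0.5, -0.0]
gripper_width: 1.001
grip_force: 0.0
```

```bash
python3 snap.py w3
```

```text
2.8333 [ 0.5019 -0.0801  0.3011] [[-1.0, -0.001, 0.001], [-0.001, 1.0, 0.0], [-0.001, 0.0, -1.0]]
```

Call:
{"op": "carry_out", "data": {
  "motion": [-0.16, -0.1, 0, 0, -0.16, -0.1, 0, 0, -0.16, -0.1, 0, 0, -0.16, -0.1, 0, 0, -0.16, -0.1, 0, 0, -0.16, -0.1, 0, 0]
}}

```text
t: 3.38
tool_pos: [0.5816, -0.1301, 0.3011]
tool_rot: [[-1.0, -0.001, -0.0], [-0.001, 1.0, 0.0], [0.0, 0.0, -1.0]]
contact_force: [0.2, 0.6, -0.2]
gripper_width: 1.001
grip_force: 0.0
```

```bash
python3 snap.py w4; python3 - <<'E'
import cv2,numpy as np
I=[cv2.imread(f"pics/w{i}.png")[:400] for i in (2,3,4)]
cv2.imwrite("pics/m.png",cv2.resize(np.vstack([np.hstack(I[:2]),np.hstack([I[2],I[2]*0])]),(800,500)))
E
```

```text
3.3833 [ 0.5816 -0.1301  0.3011] [[-1.0, -0.001, -0.0], [-0.001, 1.0, 0.0], [0.0, 0.0, -1.0]]
```

View pics/m.png

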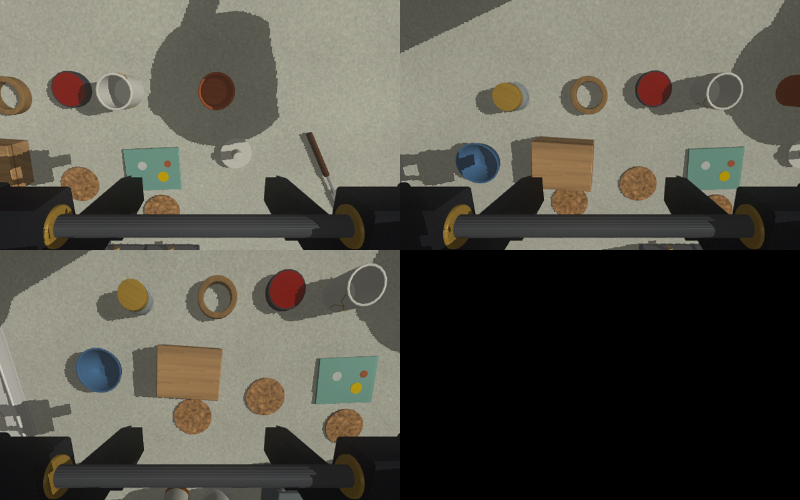

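```bash
cat > meas.py <<'E'
from h import *
import pickle
im={n:cv2.imread(f"pics/{n}.png") for n in ("w1","w2","w3","w4","top0","scene0")}
cp={n:(env.camera_params(n[:-1]) if n[0]!="w" else pickle.load(open(f"pics/{n}.pkl","rb"))) for n in im}
def fit(n,roi,f,box=False):
    x,y,w,h=roi; hsv=cv2.cvtColor(im[n],cv2.COLOR_BGR2HSV)[y:y+h,x:x+w].astype(int)
    m=f(hsv).astype(np.uint8); m=cv2.morphologyEx(m,cv2.MORPH_CLOSE,np.ones((3,3)))
    cs=cv2.findContours(m,cv2.RETR_EXTERNAL,cv2.CHAIN_APPROX_NONE,offset=(x,y))[0]
    c=cv2.convexHull(max(cs,key=cv2.contourArea))
    e=cv2.minAreaRect(c) if box else cv2.fitEllipse(max(cs,key=cv2.contourArea)) 
    cv2.ellipse(im[n],e,(255,0,255),1) if not box else cv2.drawContours(im[n],[cv2.boxPoints(e).astype(int)],0,(255,0,255),1)
    return e
sat=lambda t:(lambda a:a[...,1]>t)
white=lambda t:(lambda a:(a[...,2]>t)&(a[...,1]<45))
E
cat > m1.py <<'E'
from meas import *
for n,p in (("w3",(520,145)),("w2",(378,243)),("w2",(378,230)),("top0",(150,220))):
    hsv=cv2.cvtColor(im[n],cv2.COLOR_BGR2HSV); x,y=p
    print(n,p,"V",hsv[y,x-48:x+48:4,2].tolist(),"S",hsv[y,x-48:x+48:4,1].tolist())
Q={"pot":[("w2",(300,100,95,95),sat(80)),("top0",(145,262,55,50),sat(80))],
"jarcap":[("w3",(140,125,70,60),sat(100)),("w4",(180,40,60,70),sat(100)),("scene0",(290,150,35,25),sat(90))],
"cslab":[("top0",(218,130,50,50),sat(70)),("scene0",(280,300,60,50),sat(70))],
"cmid":[("top0",(308,163,50,50),sat(70)),("w3",(350,255,75,70),sat(60)),("w4",(385,195,80,75),sat(60)),("scene0",(268,240,50,40),sat(70))]}
for k,v in Q.items():
    E=[(n,fit(n,r,f)) for n,r,f in v]
    for n,e in E: print(k,n,np.round(e[0],1),np.round(e[1],1),[plane(cp[n],e[0],z).round(4).tolist()[:2] for z in (.004,.05,.085)])
    print("  tri",*[x if np.isscalar(x) else x.round(4) for x in meet(ray(cp[E[0][0]],E[0][1][0]),ray(cp[E[-1][0]],E[-1][1][0]))])
cv2.imwrite("pics/o.png",np.vstack([np.hstack([im["w2"][60:300,240:640],im["w3"][60:300,100:500]]),np.hstack([im["w4"][20:260,180:580],im["w1"][170:410,200:600]])]))
E
python3 m1.py
```

```text
w3 (520, 145) V [82, 83, 82, 82, 81, 182, 95, 96, 96, 95, 82, 81, 80, 82, 81, 79, 82, 80, 77, 180, 86, 88, 87, 85] S [28, 28, 25, 22, 25, 24, 24, 24, 24, 24, 25, 28, 26, 28, 25, 23, 25, 26, 23, 21, 27, 26, 26, 27]
w2 (378, 243) V [161, 162, 160, 108, 91, 90, 98, 99, 100, 101, 101, 90, 88, 131, 178, 180, 180, 179, 182, 162, 164, 165, 161, 157] S [27, 27, 26, 28, 22, 28, 23, 23, 23, 25, 35, 23, 23, 23, 32, 24, 24, 23, 24, 28, 28, 26, 29, 26]
w2 (378, 230) V [89, 88, 93, 92, 92, 92, 89, 91, 100, 100, 97, 180, 182, 180, 179, 179, 179, 171, 159, 160, 157, 160, 159, 156] S [26, 29, 27, 28, 28, 25, 29, 25, 23, 26, 24, 23, 24, 24, 23, 21, 21, 25, 27, 29, 29, 29, 27, 26]
top0 (150, 220) V [133, 127, 135, 133, 130, 131, 130, 133, 128, 134, 147, 144, 149, 146, 68, 83, 82, 82, 68, 71, 75, 135, 131, 128] S [15, 20, 15, 15, 18, 19, 20, 21, 18, 21, 16, 14, 14, 12, 11, 3, 16, 12, 15, 18, 34, 23, 21, 18]
pot w2 [345.9 145.2] [58.3 60.7] [[0.4335, 0.2722], [0.4333, 0.2697], [0.4331, 0.2677]]
pot top0 [170.5 285.3] [33.9 45.3] [[0.438, 0.28], [0.4341, 0.2676], [0.4311, 0.2582]]
  tri [0.434  0.2698 0.0
[... 344 characters left out ...]
0.0012230802082863492
cslab top0 [242.5 154.5] [37.5 39.7] [[0.6835, 0.1584], [0.6677, 0.1519], [0.6557, 0.147]]
cslab scene0 [308.5 326.7] [32.3 42.2] [[0.6863, 0.1628], [0.708, 0.1982], [0.7244, 0.2251]]
  tri [ 6.846e-01  1.593e-01 -2.000e-04] 0.0008110566205159038
cmid top0 [331.3 187. ] [38.6 39.7] [[0.6207, -0.0084], [0.6079, -0.0069], [0.5982, -0.0057]]
cmid w3 [380.9 293.2] [53.5 58.5] [[0.6199, -0.0083], [0.5994, -0.0161], [0.5838, -0.0221]]
cmid w4 [424.1 234. ] [57.6 62.5] [[0.62, -0.0083], [0.6082, -0.0216], [0.5992, -0.0317]]
cmid scene0 [292.  260.3] [25.  36.8] [[0.6235, -0.0038], [0.649, 0.0419], [0.6684, 0.0767]]
  tri [ 6.214e-01 -8.300e-03 -1.000e-04] 0.0008986347751492986
```

View pics/o.png

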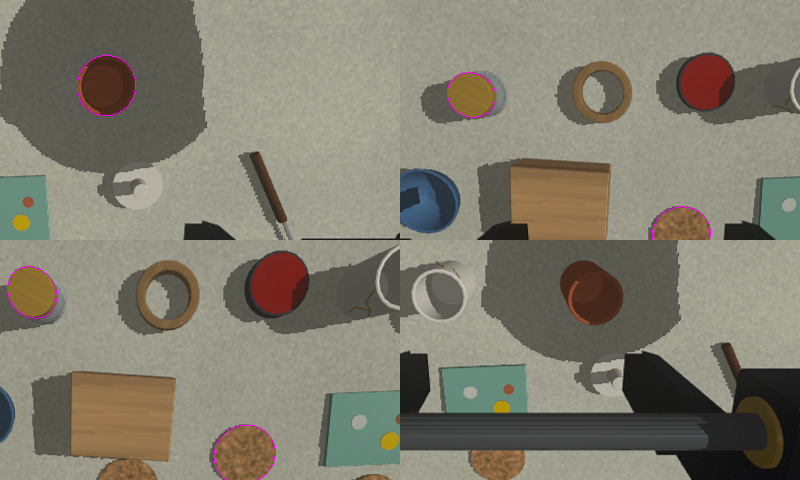

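The overlay shows pot, jar cap and coaster fits sitting well. Next are the canister, lid and block.

```bash
cat > m2.py <<'E'
from meas import *
def lid(n,roi,t):
    x,y,w,h=roi; g=cv2.medianBlur(cv2.cvtColor(im[n],cv2.COLOR_BGR2HSV)[...,2],3)
    m=(g[y:y+h,x:x+w]>t).astype(np.uint8); m=cv2.morphologyEx(m,cv2.MORPH_OPEN,np.ones((3,3)))
    c=max(cv2.findContours(m,cv2.RETR_EXTERNAL,cv2.CHAIN_APPROX_NONE,offset=(x,y))[0],key=cv2.contourArea)
    (u,v),r=cv2.minEnclosingCircle(c); cv2.circle(im[n],(round(u),round(v)),round(r),(255,0,255),1); return (u,v),(2*r,2*r)
hs=cv2.cvtColor(im["w4"],cv2.COLOR_BGR2HSV); print("block V", hs[140:260:4,300,2].tolist(), hs[200,240:370:5,2].tolist())
E={"can":[("w3",fit("w3",(480,105,80,80),white(165))),("w4",fit("w4",(545,10,85,90),white(165)))],
"lid":[("w2",lid("w2",(340,205,75,75),172)),("top0",lid("top0",(130,200,50,40),140)),],
"pot":[("w2",fit("w2",(300,100,95,95),sat(80)))]}
u=cv2.HoughCircles(im["w1"][180:260,350:440,2],cv2.HOUGH_GRADIENT,1,20,param1=60,param2=12,minRadius=24,maxRadius=31)
print("pot hough w1",None if u is None else (u[0]+[350,180,0])[:2], "pred", proj(cp["w1"],(.4331,.2677,.085)))
for k,v in E.items():
    for n,e in v: print(k,n,np.round(e[0],1),np.round(e[1],1),[plane(cp[n],e[0],z).round(4).tolist()[:2] for z in (.012,.07,.085)])
    if len(v)>1: print(meet(*[ray(cp[n],e[0]) for n,e in v]))
e=fit("w4",(240,140,125,110),lambda a:(a[...,1]>75)&(a[...,2]>130),True)
P=np.array([plane(cp["w4"],q,.05)[:2] for q in cv2.boxPoints(e)]); print("block",e,P.round(4).tolist(),P.mean(0),np.linalg.norm(np.diff(P,axis=0),axis=1))
cv2.imwrite("pics/o2.png",np.vstack([np.hstack([im["w2"][60:300,240:640],im["w3"][60:300,240:640]]),np.hstack([im["w4"][20:260,240:640],cv2.resize(im["top0"][180:300,120:320],(400,240))])]))
E
python3 m2.py
```

```text
block V [156, 156, 158, 153, 132, 133, 138, 144, 149, 150, 148, 145, 154, 153, 154, 154, 149, 145, 143, 152, 153, 152, 145, 140, 130, 120, 130, 107, 122, 131] [86, 83, 80, 155, 155, 155, 153, 154, 154, 154, 153, 154, 154, 154, 152, 150, 151, 150, 151, 150, 151, 149, 148, 149, 152, 156]
pot hough w1 [[394.5        228.5         26.70000076]] pred [395.02655188 227.8992184 ]
can w3 [519.7 145.1] [52.7 61.6] [[0.4342, 0.1398], [0.4339, 0.109], [0.4339, 0.101]]
can w4 [587.5  55. ] [56.3 69.9] [[0.4213, 0.148], [0.4341, 0.109], [0.4374, 0.0989]]
(array([0.43395059, 0.10928674, 0.069468  ]), np.float64(9.427389497829584e-05))
lid w2 [378.4 245.6] [49.9 49.9] [[0.552, 0.3135], [0.5351, 0.3044], [0.5307, 0.3021]]
lid top0 [155. 222.] [34.1 34.1] [[0.5519, 0.3121], [0.54, 0.2944], [0.5369, 0.2898]]
(array([0.55360891, 0.31434132, 0.00528889]), np.float64(0.0006544344170584017))
pot w2 [345.9 145.2] [58.3 60.7] [[0.4334, 0.2717], [0.4332, 0.2686], [0.4331, 0.2677]]
block ((300.5877685546875, 202.95509338378906), (103.7110595703125, 93.71705627441406), 3.8785247802734375) [[0.6224, -0.2191], [0.5215, -0.2064], [0.5285, -0.0991], [0.6305, -0.1038]] [ 0.5757234 -0.1571021] [0.10172021 0.10755411 0.10211687]
```

View pics/o2.png

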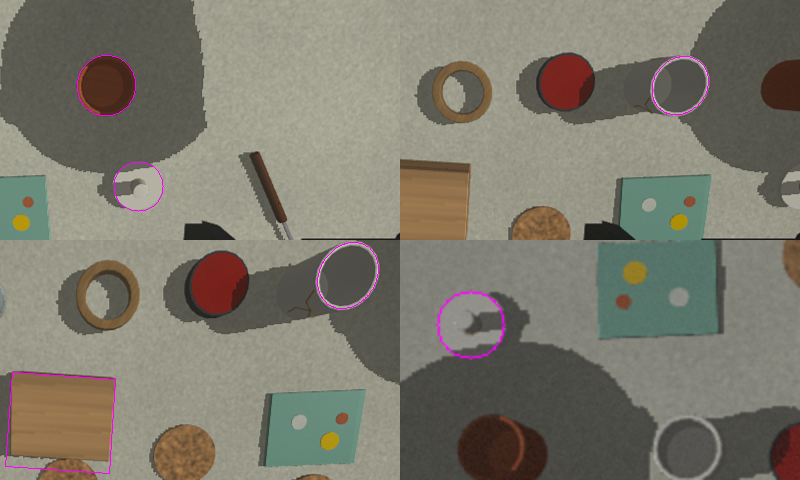

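The overlay shows good fits on the canister, pot and lid, but the block box is contaminated by the coaster behind it, so I'll redo that. Now to the pot.

Call:
{"op": "carry_out", "data": {
  "motion": [0.28, 0.74, 0.1, 0, 0.28, 0.74, 0.1, 0, 0.28, 0.74, 0.1, 0, 0.28, 0.74, 0.1, 0, 0.28, 0.74, 0.1, 0, 0.28, 0.74, 0.1, 0, 0.28, 0.74, 0.1, 0, 0.28, 0.74, 0.1, 0, 0.28, 0.74, 0.1, 0, 0.28, 0.74, 0.1, 0]
}}

```text
t: 4.27
tool_pos: [0.4392, 0.2417, 0.2511]
tool_rot: [[-1.0, -0.003, 0.0], [-0.003, 1.0, 0.001], [-0.0, 0.001, -1.0]]
contact_force: [-0.0, -0.2, -0.2]
gripper_width: 0.997
grip_force: 0.0
```

Call:
{"op": "carry_out", "data": {
  "motion": [0, 0, 0, 0, 0, 0, 0, 0]
}}

```text
t: 4.43
tool_pos: [0.441, 0.2395, 0.2513]
tool_rot: [[-1.0, -0.003, 0.001], [-0.003, 1.0, -0.0], [-0.001, -0.0, -1.0]]
contact_force: [0.7, -0.0, 0.1]
gripper_width: 0.998
grip_force: 0.0
```

```bash
python3 - <<'E'
from meas import *
g=im["w4"]; hsv=cv2.cvtColor(cv2.GaussianBlur(g,(5,5),0),cv2.COLOR_BGR2HSV)
m=((hsv[...,1]>75)&(hsv[...,2]>138)).astype(np.uint8); m[:,:240]=0;m[:,370:]=0;m[:140]=0;m[250:]=0
m=cv2.morphologyEx(m,cv2.MORPH_OPEN,np.ones((15,15)))
c=max(cv2.findContours(m,0,1)[0],key=cv2.contourArea)
e=cv2.minAreaRect(c); P=np.array([plane(cp["w4"],q,.05)[:2] for q in cv2.boxPoints(e)])
print(e,P.round(4).tolist(),P.mean(0),np.linalg.norm(np.diff(P,axis=0),axis=1))
g=im["top0"]; hsv=cv2.cvtColor(g,cv2.COLOR_BGR2HSV); print(hsv[180:245:3,415,2].tolist(),hsv[210,376:452:2,2].tolist())
m=((hsv[...,1]>75)).astype(np.uint8); 
m[:,:375]=0;m[:,455:]=0;m[:175]=0;m[250:]=0
m=m*(cv2.GaussianBlur(hsv[...,2],(3,3),0)>112).astype(np.uint8); m=cv2.morphologyEx(m,cv2.MORPH_OPEN,np.ones((11,11)))
e2=cv2.minAreaRect(max(cv2.findContours(m,0,1)[0],key=cv2.contourArea)); c=cp["top0"]
P=np.array([plane(c,q,.05)[:2] for q in cv2.boxPoints(e2)]); print(e2,P.mean(0),np.linalg.norm(np.diff(P,axis=0),axis=1),meet(ray(cp["w4"],e[0]),ray(c,e2[0])))
E
```

```text
((301.8107604980469, 200.4061279296875), (101.28826141357422, 71.83367156982422), 3.1798298358917236) [[0.6078, -0.2143], [0.5306, -0.2057], [0.5363, -0.1001], [0.6141, -0.1027]] [ 0.5721993  -0.15569338] [0.07763469 0.10572606 0.07785748]
[105, 107, 108, 121, 129, 131, 127, 130, 118, 133, 133, 130, 127, 123, 122, 122, 121, 111, 69, 72, 136, 136] [131, 128, 138, 120, 106, 133, 133, 134, 132, 132, 132, 131, 132, 130, 130, 132, 131, 131, 129, 134, 132, 130, 130, 131, 135, 133, 136, 133, 132, 130, 133, 126, 129, 128, 128, 135, 72, 72]
((414.47650146484375, 206.48751831054688), (63.72003173828125, 44.225563049316406), 1.3639274835586548) [ 0.5729555  -0.15353194] [0.08019195 0.11356621 0.0803572 ] (array([ 0.57337341, -0.15560805,  0.04235058]), np.float64(0.0024573199604467346))
```

Call:
{"op": "carry_out", "data": {
  "motion": [0.015, 0.057, 0.05, 0, 0.015, 0.057, 0.1, 0, 0.015, 0.057, 0.16, 0, 0.015, 0.057, 0.22, 0, 0.015, 0.057, 0.28, 0, 0.015, 0.057, 0.33, 0, 0.015, 0.057, 0.376, 0, 0.015, 0.057, 0.376, 0, 0.015, 0.057, 0.376, 0]
}}

```text
t: 5.18
tool_pos: [0.4351, 0.2662, 0.063]
tool_rot: [[-1.0, 0.001, -0.001], [0.001, 1.0, -0.0], [0.001, -0.0, -1.0]]
contact_force: [-0.0, -0.2, 1.1]
gripper_width: 0.999
grip_force: 0.0
```

Call:
{"op": "carry_out", "data": {
  "motion": [0, 0, 0, 0, 0, 0, 0, 0, 0, 0, 0, 0, 0, 0, 0, 0, 0, 0, 0, 0, 0, 0, 0, 0, 0, 0, 0, 0, 0, 0, 0, 0, 0, 0, 0, 0],
  "claw": 1,
  "newtons": 20
}}

```text
t: 5.93
tool_pos: [0.435, 0.2672, 0.0633]
tool_rot: [[-1.0, 0.0, 0.001], [0.0, 1.0, 0.0], [-0.001, 0.0, -1.0]]
contact_force: [-1.0, -0.5, 5.7]
gripper_width: 0.631
grip_force: 20.0
```

Call:
{"op": "carry_out", "data": {
  "motion": [0, 0, -0.06, 0, 0, 0, -0.14, 0, 0, 0, -0.2, 0, -0.04, -0.06, -0.24, 0, -0.09, -0.13, -0.24, 0, -0.13, -0.19, -0.24, 0, -0.17, -0.25, -0.24, 0, -0.21, -0.31, -0.24, 0, -0.25, -0.37, -0.24, 0, -0.29, -0.43, -0.24, 0]
}}

```text
t: 6.77
tool_pos: [0.5802, 0.0504, 0.1824]
tool_rot: [[-1.0, 0.0, -0.001], [0.0, 1.0, 0.0], [0.001, 0.0, -1.0]]
contact_force: [0.3, -0.1, -1.1]
gripper_width: 0.63
grip_force: 20.0
```

Call:
{"op": "carry_out", "data": {
  "motion": [-0.03, -0.04, 0, 0, -0.06, -0.09, 0, 0, -0.084, -0.12, 0, 0, -0.084, -0.12, 0, 0, -0.084, -0.12, 0, 0, -0.084, -0.12, 0, 0]
}}

```text
t: 7.27
tool_pos: [0.6211, -0.0072, 0.1823]
tool_rot: [[-1.0, -0.0, -0.001], [-0.0, 1.0, 0.0], [0.001, 0.0, -1.0]]
contact_force: [0.2, 0.7, -1.6]
gripper_width: 0.632
grip_force: 20.0
```

Call:
{"op": "carry_out", "data": {
  "motion": [-0.002, -0.002, 0.06, 0, -0.002, -0.002, 0.12, 0, -0.002, -0.002, 0.17, 0, -0.002, -0.002, 0.2, 0, -0.002, -0.002, 0.215, 0, -0.002, -0.002, 0.223, 0, -0.002, -0.002, 0.228, 0, -0.002, -0.002, 0.23, 0, -0.002, -0.002, 0.23, 0]
}}

```text
t: 8.02
tool_pos: [0.6231, -0.0088, 0.0686]
tool_rot: [[-1.0, -0.0, 0.001], [-0.0, 1.0, -0.0], [-0.001, -0.0, -1.0]]
contact_force: [-0.1, -0.1, -2.3]
gripper_width: 0.634
grip_force: 20.0
```

Call:
{"op": "carry_out", "data": {
  "motion": [0, 0, 0, 0, 0, 0, 0, 0, 0, 0, 0, 0, 0, 0, 0, 0, 0, 0, 0, 0, 0, 0, 0, 0],
  "claw": -1
}}

```text
t: 8.52
tool_pos: [0.6228, -0.009, 0.0679]
tool_rot: [[-1.0, 0.0, 0.0], [0.0, 1.0, -0.0], [-0.0, -0.0, -1.0]]
contact_force: [0.4, 0.2, 0.1]
gripper_width: 0.999
grip_force: 0.0
```

Call:
{"op": "carry_out", "data": {
  "motion": [0, 0, -0.06, 0, 0, 0, -0.14, 0, 0, 0, -0.22, 0, 0, 0, -0.3, 0, 0.06, -0.08, -0.38, 0, 0.1, -0.16, -0.46, 0, 0.1, -0.24, -0.46, 0, 0.1, -0.24, -0.46, 0, 0.1, -0.24, -0.46, 0]
}}

```text
t: 9.27
tool_pos: [0.5721, -0.1335, 0.3004]
tool_rot: [[-1.0, 0.005, 0.004], [0.005, 1.0, -0.003], [-0.004, -0.003, -1.0]]
contact_force: [-0.8, -0.1, 0.4]
gripper_width: 0.996
grip_force: 0.0
```

```bash
python3 snap.py w5
```

```text
9.2667 [ 0.5721 -0.1335  0.3004] [[-1.0, 0.005, 0.004], [0.005, 1.0, -0.003], [-0.004, -0.003, -1.0]]
```

View pics/w5.png

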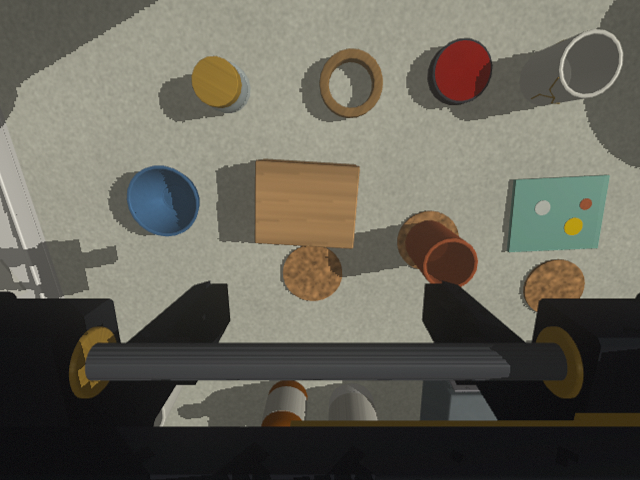

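The pot stands on coaster_mid with its rim at (450,262). The block's top corners are near (256,160), (358,167), (353,247) and (256,241).

```bash
python3 - <<'E'
from h import *
import pickle
c=pickle.load(open("pics/w5.pkl","rb")); t=env.camera_params("top")
g=cv2.cvtColor(cv2.imread("pics/w5.png"),cv2.COLOR_BGR2GRAY)
q=np.float32([[256,160],[358,167],[353,247],[257,241]]).reshape(-1,1,2)
q=cv2.cornerSubPix(g,q,(5,5),(-1,-1),(3,30,.01)).reshape(-1,2)
P=np.array([plane(c,p,.05)[:2] for p in q]); print(q,P.round(4).tolist(),P.mean(0),np.linalg.norm(np.diff(P,axis=0,append=P[:1]),axis=1))
for a,b in ((q[3],(447,186.5)),(q[2],(386,184))): print(meet(ray(c,a),ray(t,b)))
print("pot",plane(c,(450.5,261.5),.089))
E
```

```text
[[252.87386 159.88632]
 [358.99057 166.08578]
 [352.6914  247.59508]
 [256.96024 243.09465]] [[0.5198, -0.2098], [0.5267, -0.0994], [0.6155, -0.1046], [0.6099, -0.2109]] [ 0.56795611 -0.15617313] [0.11061994 0.08896008 0.10643104 0.09002748]
(array([ 0.59851555, -0.202677  ,  0.08900321]), np.float64(0.00023128613651931976))
(array([ 0.61478944, -0.10445083,  0.04913615]), np.float64(0.0018259584435280794))
pot [ 0.61868395 -0.00880591  0.089     ]
```

Call:
{"op": "carry_out", "data": {
  "motion": [0.276, 0.478, 0.28, 0, 0.276, 0.478, 0.28, 0, 0.276, 0.478, 0.28, 0, 0.276, 0.478, 0.28, 0, 0.276, 0.478, 0.28, 0, 0.276, 0.478, 0.28, 0, 0.276, 0.478, 0.28, 0, 0.276, 0.478, 0.28, 0, 0.276, 0.478, 0.28, 0, 0.276, 0.478, 0.28, 0]
}}

```text
t: 10.15
tool_pos: [0.4344, 0.1111, 0.1575]
tool_rot: [[-1.0, -0.002, -0.001], [-0.002, 1.0, -0.0], [0.001, -0.0, -1.0]]
contact_force: [0.7, -0.7, 0.5]
gripper_width: 0.998
grip_force: 0.0
```

Call:
{"op": "carry_out", "data": {
  "motion": [0, 0, 0, 0]
}}

```text
t: 10.23
tool_pos: [0.4355, 0.11, 0.1581]
tool_rot: [[-1.0, -0.0, 0.001], [-0.0, 1.0, -0.0], [-0.001, -0.0, -1.0]]
contact_force: [-0.0, -0.1, -0.2]
gripper_width: 0.999
grip_force: 0.0
```

Call:
{"op": "carry_out", "data": {
  "motion": [0.002, -0.002, 0.06, 0, 0.002, -0.002, 0.12, 0, 0.002, -0.002, 0.17, 0, 0.002, -0.002, 0.2, 0, 0.002, -0.002, 0.22, 0, 0.002, -0.002, 0.22, 0, 0.002, -0.002, 0.22, 0]
}}

```text
t: 10.82
tool_pos: [0.4346, 0.1084, 0.0479]
tool_rot: [[-1.0, 0.002, 0.0], [0.002, 1.0, -0.0], [-0.0, -0.0, -1.0]]
contact_force: [0.9, -0.4, 0.4]
gripper_width: 0.999
grip_force: 0.0
```

Call:
{"op": "carry_out", "data": {
  "motion": [0, 0, 0, 0, 0, 0, 0, 0, 0, 0, 0, 0, 0, 0, 0, 0, 0, 0, 0, 0, 0, 0, 0, 0, 0, 0, 0, 0, 0, 0, 0, 0],
  "claw": 1
}}

```text
t: 11.48
tool_pos: [0.434, 0.1091, 0.0481]
tool_rot: [[-1.0, 0.0, 0.001], [0.0, 1.0, -0.0], [-0.001, -0.0, -1.0]]
contact_force: [-0.3, -0.2, 6.1]
gripper_width: 0.645
grip_force: 20.0
```

Call:
{"op": "carry_out", "data": {
  "motion": [0, 0, -0.06, 0, 0, 0, -0.14, 0, 0, 0, -0.22, 0, 0, 0, -0.26, 0, 0, 0, -0.28, 0, 0, 0, -0.28, 0]
}}

```text
t: 11.98
tool_pos: [0.4343, 0.1092, 0.1896]
tool_rot: [[-1.0, 0.0, 0.004], [0.0, 1.0, -0.0], [-0.004, -0.0, -1.0]]
contact_force: [-0.4, -0.9, -2.6]
gripper_width: 0.65
grip_force: 20.0
```

Call:
{"op": "carry_out", "data": {
  "motion": [-0.02, -0.04, 0, 0, -0.05, -0.1, 0, 0, -0.08, -0.16, 0, 0, -0.115, -0.23, 0, 0, -0.15, -0.3, 0, 0, -0.185, -0.37, 0, 0, -0.22, -0.44, 0, 0, -0.25, -0.5, 0, 0, -0.269, -0.531, 0, 0, -0.269, -0.531, 0, 0]
}}

```text
t: 12.82
tool_pos: [0.569, -0.1597, 0.1852]
tool_rot: [[-1.0, 0.004, -0.002], [0.004, 1.0, 0.001], [0.002, 0.001, -1.0]]
contact_force: [-1.0, 0.7, -2.6]
gripper_width: 0.646
grip_force: 20.0
```

Call:
{"op": "carry_out", "data": {
  "motion": [0, 0, 0, 0, 0, 0, 0, 0]
}}

```text
t: 12.98
tool_pos: [0.5675, -0.1555, 0.1865]
tool_rot: [[-1.0, -0.0, -0.002], [-0.0, 1.0, 0.002], [0.002, 0.002, -1.0]]
contact_force: [0.0, 0.8, -2.7]
gripper_width: 0.643
grip_force: 20.0
```

Call:
{"op": "carry_out", "data": {
  "motion": [-0.002, -0.002, 0.05, 0, -0.002, -0.002, 0.1, 0, -0.002, -0.002, 0.14, 0, -0.002, -0.002, 0.16, 0, -0.002, -0.002, 0.168, 0, -0.002, -0.002, 0.173, 0, -0.002, -0.002, 0.176, 0, -0.002, -0.002, 0.176, 0, -0.002, -0.002, 0.176, 0]
}}

```text
t: 13.73
tool_pos: [0.5695, -0.1575, 0.1007]
tool_rot: [[-1.0, 0.0, 0.001], [0.0, 1.0, -0.001], [-0.001, -0.001, -1.0]]
contact_force: [0.8, -0.5, -2.7]
gripper_width: 0.649
grip_force: 20.0
```

Not yet in contact, so down another 2 mm, then release and retreat.

Call:
{"op": "carry_out", "data": {
  "motion": [0, 0, 0.002, 0, 0, 0, 0.004, 0, 0, 0, 0.005, 0, 0, 0, 0.005, 0]
}}

```text
t: 14.07
tool_pos: [0.5694, -0.1575, 0.0981]
tool_rot: [[-1.0, 0.0, 0.001], [0.0, 1.0, -0.001], [-0.001, -0.001, -1.0]]
contact_force: [-2.2, 1.0, 4.0]
gripper_width: 0.644
grip_force: 20.0
```

Call:
{"op": "carry_out", "data": {
  "motion": [0, 0, 0, 0, 0, 0, 0, 0, 0, 0, 0, 0, 0, 0, 0, 0, 0, 0, 0, 0, 0, 0, 0, 0],
  "claw": -1
}}

```text
t: 14.57
tool_pos: [0.5692, -0.1574, 0.0972]
tool_rot: [[-1.0, 0.0, -0.0], [0.0, 1.0, 0.0], [0.0, 0.0, -1.0]]
contact_force: [-0.0, 0.2, -0.7]
gripper_width: 1.0
grip_force: 0.0
```

Call:
{"op": "carry_out", "data": {
  "motion": [0, 0, -0.05, 0, 0, 0, -0.12, 0, 0, 0, -0.2, 0, 0, 0, -0.28, 0, 0, 0.05, -0.34, 0, 0, 0.12, -0.4, 0, 0, 0.2, -0.4, 0, 0, 0.2, -0.4, 0, 0, 0.2, -0.4, 0]
}}

```text
t: 15.32
tool_pos: [0.5691, -0.0557, 0.2977]
tool_rot: [[-1.0, -0.003, 0.001], [-0.003, 1.0, -0.0], [-0.001, -0.0, -1.0]]
contact_force: [0.2, -0.4, -0.1]
gripper_width: 0.999
grip_force: 0.0
```

```bash
python3 snap.py w6
```

```text
15.3167 [ 0.5691 -0.0557  0.2977] [[-1.0, -0.003, 0.001], [-0.003, 1.0, -0.0], [-0.001, -0.0, -1.0]]
```

View pics/w6.png

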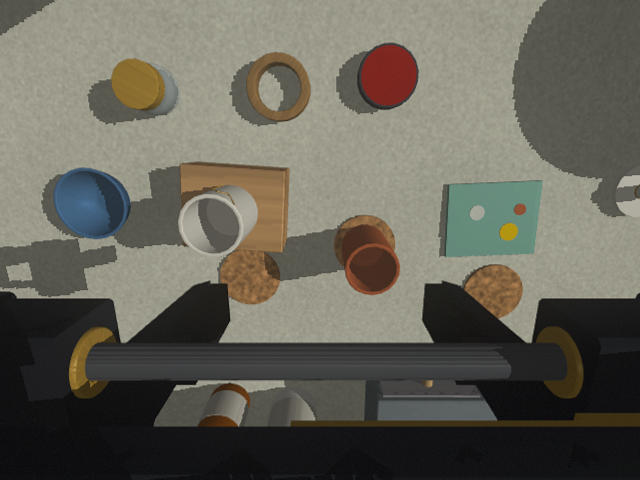

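The canister is upright on the block with its rim at (211,222). Next is the lid.

Call:
{"op": "carry_out", "data": {
  "motion": [0.0, 0.66, 0, 0, 0.0, 0.66, 0, 0, 0.0, 0.66, 0, 0, 0.0, 0.66, 0, 0, 0.0, 0.66, 0, 0, 0.0, 0.66, 0, 0, 0.0, 0.66, 0, 0, 0.0, 0.66, 0, 0, 0.0, 0.66, 0, 0, 0.0, 0.66, 0, 0]
}}

```text
t: 16.2
tool_pos: [0.5697, 0.2729, 0.2958]
tool_rot: [[-1.0, -0.001, -0.002], [-0.001, 1.0, -0.001], [0.002, -0.001, -1.0]]
contact_force: [0.5, -1.2, 0.3]
gripper_width: 0.999
grip_force: 0.0
```

Call:
{"op": "carry_out", "data": {
  "motion": [0, 0, 0, 0, 0, 0, 0, 0]
}}

```text
t: 16.37
tool_pos: [0.57, 0.2707, 0.2968]
tool_rot: [[-1.0, 0.003, -0.001], [0.003, 1.0, -0.001], [0.001, -0.001, -1.0]]
contact_force: [0.1, 0.9, 0.4]
gripper_width: 0.997
grip_force: 0.0
```

```bash
python3 snap.py w7; python3 - <<'E'
from h import *
import pickle
c=pickle.load(open("pics/w6.pkl","rb")); im=cv2.imread("pics/w6.png"); hsv=cv2.cvtColor(im,cv2.COLOR_BGR2HSV)
u=cv2.HoughCircles(cv2.cvtColor(im,cv2.COLOR_BGR2GRAY)[180:265,165:265],cv2.HOUGH_GRADIENT,1,30,param1=80,param2=15,minRadius=26,maxRadius=37)
print((u[0]+[165,180,0])[:2]); print("can",plane(c,(211,222.5),.12))
c=pickle.load(open("pics/w7.pkl","rb")); print(proj(c,(.552,.3135,.012)),proj(c,(.552,.3135,.036)))
x,y=proj(c,(.552,.3135,.02)).astype(int); im=cv2.imread("pics/w7.png")[y-50:y+50,x-60:x+60]
print(x-60,y-50); cv2.imwrite("pics/lid.png",cv2.resize(im,(720,600),interpolation=cv2.INTER_NEAREST))
E
```

```text
16.3667 [0.57   0.2707 0.2968] [[-1.0, 0.003, -0.001], [0.003, 1.0, -0.001], [0.001, -0.001, -1.0]]
[[212.5        223.5         29.70000076]]
can [ 0.56706712 -0.15656016  0.12      ]
[362.69811242 189.53558223] [364.89680039 192.29362949]
303 140
```

View pics/lid.png

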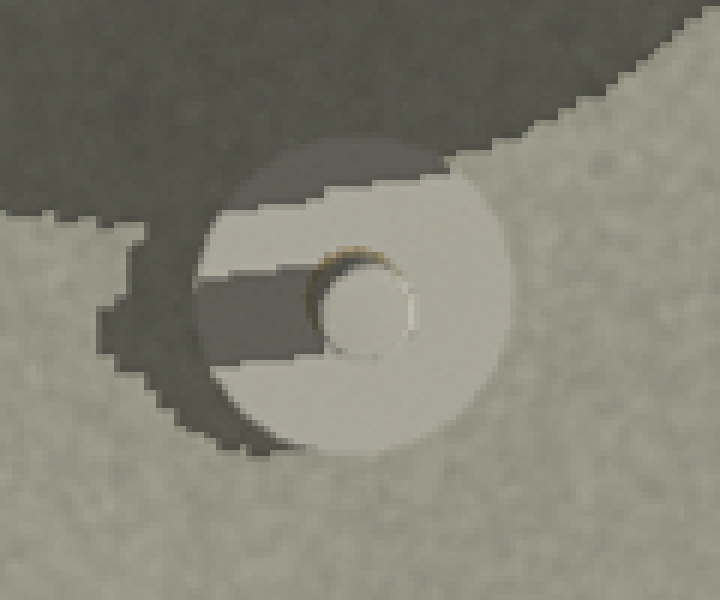

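The flange centre is at about (362,189) and the knob top at (364,192), matching the prediction, so the lid is at (0.552, 0.313).

Call:
{"op": "carry_out", "data": {
  "motion": [0.036, 0.085, 0.06, 0, 0.036, 0.085, 0.13, 0, 0.036, 0.085, 0.2, 0, 0.036, 0.085, 0.28, 0, 0.036, 0.085, 0.36, 0, 0.036, 0.085, 0.42, 0, 0.036, 0.085, 0.46, 0, 0.036, 0.085, 0.48, 0, 0.036, 0.085, 0.48, 0, 0.036, 0.085, 0.48, 0]
}}

```text
t: 17.25
tool_pos: [0.5521, 0.3146, 0.0581]
tool_rot: [[-1.0, 0.001, 0.001], [0.001, 1.0, 0.0], [-0.001, 0.0, -1.0]]
contact_force: [-0.1, 0.8, 0.8]
gripper_width: 1.0
grip_force: 0.0
```

Call:
{"op": "carry_out", "data": {
  "motion": [0, -0.002, 0.02, 0, 0, -0.002, 0.034, 0, 0, -0.002, 0.039, 0, 0, -0.002, 0.039, 0, 0, -0.002, 0.039, 0]
}}

```text
t: 17.67
tool_pos: [0.5514, 0.3141, 0.0379]
tool_rot: [[-1.0, 0.0, 0.0], [0.0, 1.0, 0.0], [-0.0, 0.0, -1.0]]
contact_force: [0.1, 0.2, -0.6]
gripper_width: 1.0
grip_force: 0.0
```

Call:
{"op": "carry_out", "data": {
  "motion": [0, 0, 0, 0, 0, 0, 0, 0, 0, 0, 0, 0, 0, 0, 0, 0, 0, 0, 0, 0, 0, 0, 0, 0, 0, 0, 0, 0, 0, 0, 0, 0, 0, 0, 0, 0],
  "claw": 1
}}

```text
t: 18.42
tool_pos: [0.5513, 0.3141, 0.0377]
tool_rot: [[-1.0, 0.0, -0.0], [0.0, 1.0, -0.0], [0.0, -0.0, -1.0]]
contact_force: [0.4, -0.1, 0.9]
gripper_width: 0.345
grip_force: 0.0
```

Call:
{"op": "carry_out", "data": {
  "motion": [0, 0, 0, 0, 0, 0, 0, 0, 0, 0, 0, 0, 0, 0, 0, 0, 0, 0, 0, 0]
}}

```text
t: 18.83
tool_pos: [0.5513, 0.3141, 0.0377]
tool_rot: [[-1.0, 0.0, 0.0], [0.0, 1.0, -0.0], [-0.0, -0.0, -1.0]]
contact_force: [-0.6, -0.3, -0.3]
gripper_width: 0.182
grip_force: 20.0
```

Call:
{"op": "carry_out", "data": {
  "motion": [0, 0, -0.05, 0, 0, 0, -0.12, 0, 0, 0, -0.2, 0, 0, 0, -0.28, 0, -0.005, -0.04, -0.34, 0, -0.01, -0.1, -0.38, 0, -0.015, -0.17, -0.38, 0, -0.02, -0.24, -0.38, 0, -0.025, -0.31, -0.38, 0, -0.033, -0.36, -0.38, 0]
}}

```text
t: 19.67
tool_pos: [0.5674, 0.1316, 0.2279]
tool_rot: [[-1.0, 0.001, -0.0], [0.001, 1.0, -0.0], [0.0, -0.0, -1.0]]
contact_force: [-0.1, 0.6, -0.6]
gripper_width: 0.184
grip_force: 20.0
```

Call:
{"op": "carry_out", "data": {
  "motion": [0, -0.06, 0, 0, 0, -0.13, 0, 0, 0, -0.2, 0, 0, 0, -0.27, 0, 0, 0, -0.34, 0, 0, 0, -0.41, 0, 0, 0, -0.48, 0, 0, 0, -0.54, 0, 0, 0, -0.57, 0, 0, 0, -0.582, 0, 0]
}}

```text
t: 20.5
tool_pos: [0.5675, -0.159, 0.2274]
tool_rot: [[-1.0, 0.003, -0.0], [0.003, 1.0, 0.0], [0.0, 0.0, -1.0]]
contact_force: [-0.2, 0.1, -0.7]
gripper_width: 0.184
grip_force: 20.0
```

Call:
{"op": "carry_out", "data": {
  "motion": [0, 0, 0, 0, 0, 0, 0, 0, 0, 0, 0, 0, 0, 0, 0, 0]
}}

```text
t: 20.83
tool_pos: [0.5678, -0.1555, 0.2279]
tool_rot: [[-1.0, -0.002, 0.0], [-0.002, 1.0, 0.0], [-0.0, 0.0, -1.0]]
contact_force: [-0.9, -0.9, -0.9]
gripper_width: 0.185
grip_force: 20.0
```

Lower to z≈0.154, then feel for contact.

Call:
{"op": "carry_out", "data": {
  "motion": [-0.001, -0.003, 0.04, 0, -0.001, -0.003, 0.08, 0, -0.001, -0.003, 0.11, 0, -0.001, -0.003, 0.126, 0, -0.001, -0.003, 0.134, 0, -0.001, -0.003, 0.14, 0, -0.001, -0.003, 0.144, 0, -0.001, -0.003, 0.147, 0, -0.001, -0.003, 0.147, 0, -0.001, -0.003, 0.147, 0]
}}

```text
t: 21.67
tool_pos: [0.5684, -0.1585, 0.1547]
tool_rot: [[-1.0, 0.0, 0.001], [0.0, 1.0, -0.0], [-0.001, -0.0, -1.0]]
contact_force: [-0.7, 0.2, -0.5]
gripper_width: 0.183
grip_force: 20.0
```

Call:
{"op": "carry_out", "data": {
  "motion": [0, 0, 0.002, 0, 0, 0, 0.004, 0, 0, 0, 0.005, 0, 0, 0, 0.005, 0, 0, 0, 0.005, 0]
}}

```text
t: 22.08
tool_pos: [0.5682, -0.1585, 0.1518]
tool_rot: [[-1.0, 0.0, 0.0], [0.0, 1.0, -0.0], [-0.0, -0.0, -1.0]]
contact_force: [0.4, 0.7, -1.0]
gripper_width: 0.181
grip_force: 20.0
```

Call:
{"op": "carry_out", "data": {
  "motion": [0, 0, 0.001, 0, 0, 0, 0.002, 0, 0, 0, 0.002, 0]
}}

```text
t: 22.33
tool_pos: [0.5683, -0.1585, 0.1517]
tool_rot: [[-1.0, 0.0, 0.001], [0.0, 1.0, -0.001], [-0.001, -0.001, -1.0]]
contact_force: [-2.8, 1.4, 5.1]
gripper_width: 0.185
grip_force: 20.0
```

Call:
{"op": "carry_out", "data": {
  "motion": [0, 0, 0, 0, 0, 0, 0, 0, 0, 0, 0, 0, 0, 0, 0, 0, 0, 0, 0, 0, 0, 0, 0, 0],
  "claw": -0.2
}}

```text
t: 22.83
tool_pos: [0.5682, -0.1584, 0.1506]
tool_rot: [[-1.0, 0.0, -0.0], [0.0, 1.0, 0.0], [0.0, 0.0, -1.0]]
contact_force: [-0.5, 0.1, 0.5]
gripper_width: 0.594
grip_force: 0.0
```

Call:
{"op": "carry_out", "data": {
  "motion": [0, 0, -0.05, 0, 0, 0, -0.12, 0, 0, 0, -0.2, 0, 0, 0, -0.26, 0, 0.06, -0.02, -0.3, 0, 0.12, -0.06, -0.3, 0, 0.18, -0.08, -0.3, 0, 0.18, -0.08, -0.3, 0, 0.18, -0.08, -0.3, 0, 0.18, -0.08, -0.3, 0],
  "claw": -1
}}

```text
t: 23.67
tool_pos: [0.4787, -0.1984, 0.3008]
tool_rot: [[-1.0, 0.0, 0.001], [0.0, 1.0, -0.0], [-0.001, -0.0, -1.0]]
contact_force: [0.3, -0.4, -0.1]
gripper_width: 1.0
grip_force: 0.0
```

```bash
python3 snap.py w8; python3 - <<'E'
from h import *
a=cv2.imread("pics/w8.png"); b=cv2.cvtColor(env.grab_frame("scene"),cv2.COLOR_RGB2BGR); cv2.imwrite("pics/s8.png",b)
cv2.imwrite("pics/m8.png",np.hstack([cv2.resize(a[100:420,100:500],(400,320)),cv2.resize(b[120:280,210:410],(400,320))]))
E
```

```text
23.6667 [ 0.4787 -0.1984  0.3008] [[-1.0, 0.0, 0.001], [0.0, 1.0, -0.0], [-0.001, -0.0, -1.0]]
```

View pics/m8.png

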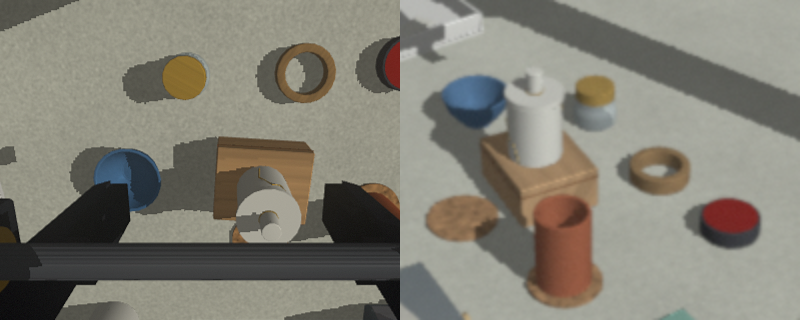

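The crop shows the lid seated level on the canister, the pot on the mid coaster, the bowl untouched and the jar cap at w8 (285,178). Next is the jar.

```bash
python3 - <<'E'
from meas import *
im["w8"]=cv2.imread("pics/w8.png"); cp["w8"]=c=pickle.load(open("pics/w8.pkl","rb"))
e=fit("w8",(255,145,60,65),sat(100)); print(e,plane(c,e[0],.05))
im["w3"]; e3=fit("w3",(140,125,70,60),sat(100)); print(meet(ray(c,e[0]),ray(cp["w3"],e3[0])))
E
```

```text
((283.6114807128906, 177.20486450195312), (42.950172424316406, 43.253807067871094), 130.16461181640625) [ 0.44365853 -0.24278562  0.05      ]
(array([ 0.44423216, -0.24360203,  0.04301919]), np.float64(0.00013954144291338224))
```

Call:
{"op": "carry_out", "data": {
  "motion": [0.069, -0.085, 0.06, 0, 0.069, -0.085, 0.13, 0, 0.069, -0.085, 0.2, 0, 0.069, -0.085, 0.27, 0, 0.069, -0.085, 0.33, 0, 0.069, -0.085, 0.38, 0, 0.069, -0.085, 0.4, 0, 0.069, -0.085, 0.4, 0, 0.069, -0.085, 0.4, 0]
}}

```text
t: 24.52
tool_pos: [0.4444, -0.2407, 0.1005]
tool_rot: [[-1.0, -0.001, -0.001], [-0.001, 1.0, 0.001], [0.001, 0.001, -1.0]]
contact_force: [0.1, 0.1, 0.0]
gripper_width: 1.0
grip_force: 0.0
```

Call:
{"op": "carry_out", "data": {
  "motion": [0, -0.002, 0.05, 0, 0, -0.002, 0.1, 0, 0, -0.002, 0.13, 0, 0, -0.002, 0.141, 0, 0, -0.002, 0.141, 0, 0, -0.002, 0.141, 0]
}}

```text
t: 25.02
tool_pos: [0.4444, -0.2423, 0.0313]
tool_rot: [[-1.0, -0.0, 0.001], [-0.0, 1.0, -0.001], [-0.001, -0.001, -1.0]]
contact_force: [0.1, -0.1, -0.3]
gripper_width: 1.001
grip_force: 0.0
```

Call:
{"op": "carry_out", "data": {
  "motion": [0, 0, 0, 0, 0, 0, 0, 0, 0, 0, 0, 0, 0, 0, 0, 0, 0, 0, 0, 0, 0, 0, 0, 0, 0, 0, 0, 0, 0, 0, 0, 0, 0, 0, 0, 0],
  "claw": 1
}}

```text
t: 25.77
tool_pos: [0.4438, -0.242, 0.0304]
tool_rot: [[-1.0, 0.0, 0.0], [0.0, 1.0, -0.0], [-0.0, -0.0, -1.0]]
contact_force: [-0.4, 0.1, 4.3]
gripper_width: 0.583
grip_force: 20.0
```

Call:
{"op": "carry_out", "data": {
  "motion": [0, 0, -0.05, 0, 0, 0, -0.12, 0, 0, 0, -0.2, 0, 0, 0, -0.27, 0, 0, 0.04, -0.32, 0, 0, 0.1, -0.34, 0, 0, 0.17, -0.34, 0, 0, 0.24, -0.34, 0, 0, 0.31, -0.34, 0, 0, 0.36, -0.34, 0]
}}

```text
t: 26.6
tool_pos: [0.4429, -0.0594, 0.2]
tool_rot: [[-1.0, -0.0, -0.001], [-0.0, 1.0, 0.001], [0.001, 0.001, -1.0]]
contact_force: [-0.0, 0.9, -1.3]
gripper_width: 0.582
grip_force: 20.0
```

Call:
{"op": "carry_out", "data": {
  "motion": [0, 0, 0, 0]
}}

```text
t: 26.68
tool_pos: [0.4427, -0.058, 0.2]
tool_rot: [[-1.0, -0.003, -0.001], [-0.003, 1.0, 0.002], [0.001, 0.002, -1.0]]
contact_force: [-0.8, 1.2, -1.7]
gripper_width: 0.582
grip_force: 20.0
```

Call:
{"op": "carry_out", "data": {
  "motion": [-0.03, 0.027, 0, 0, -0.08, 0.074, 0, 0, -0.135, 0.124, 0, 0, -0.19, 0.175, 0, 0, -0.245, 0.225, 0, 0, -0.3, 0.276, 0, 0, -0.355, 0.327, 0, 0, -0.41, 0.378, 0, 0, -0.455, 0.419, 0, 0, -0.48, 0.442, 0, 0]
}}

```text
t: 27.52
tool_pos: [0.6854, 0.1609, 0.1986]
tool_rot: [[-1.0, -0.001, -0.001], [-0.001, 1.0, 0.0], [0.001, 0.0, -1.0]]
contact_force: [0.3, 0.6, -1.8]
gripper_width: 0.581
grip_force: 20.0
```

Call:
{"op": "carry_out", "data": {
  "motion": [0, 0, 0, 0, 0, 0, 0, 0, 0, 0, 0, 0]
}}

```text
t: 27.77
tool_pos: [0.6834, 0.1581, 0.1997]
tool_rot: [[-1.0, 0.001, -0.001], [0.001, 1.0, -0.0], [0.001, -0.0, -1.0]]
contact_force: [-0.8, -0.3, -1.2]
gripper_width: 0.579
grip_force: 20.0
```

```bash
python3 - <<'E'
from h import *
t=env.camera_params("top")
for p in ((230,110),(292,104),(262,110)): print(plane(t,p,0)[:2].round(3),plane(t,p,.06)[:2].round(3))
b=env.grab_frame("scene")[:,:,::-1]; cv2.imwrite("pics/s9.png",b)
E
```

```text
[0.774 0.185] [0.748 0.175]
[0.787 0.066] [0.76  0.064]
[0.775 0.124] [0.749 0.118]
```

View pics/s9.png

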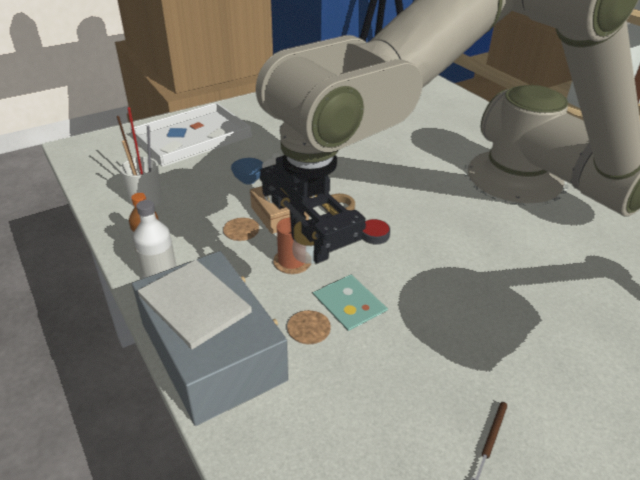

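The gripper with the jar hangs over the slab coaster, with about 5 cm to the cabinet front, so it is clear to lower.

Call:
{"op": "carry_out", "data": {
  "motion": [-0.001, 0.002, 0.05, 0, -0.001, 0.002, 0.11, 0, -0.001, 0.002, 0.18, 0, -0.001, 0.002, 0.24, 0, -0.001, 0.002, 0.28, 0, -0.001, 0.002, 0.3, 0, -0.001, 0.002, 0.314, 0, -0.001, 0.002, 0.322, 0, -0.001, 0.002, 0.328, 0, -0.001, 0.002, 0.328, 0]
}}

```text
t: 28.65
tool_pos: [0.6846, 0.1599, 0.037]
tool_rot: [[-1.0, 0.0, 0.001], [0.0, 1.0, 0.0], [-0.001, 0.0, -1.0]]
contact_force: [-1.2, -0.2, -1.9]
gripper_width: 0.579
grip_force: 20.0
```

Call:
{"op": "carry_out", "data": {
  "motion": [0, 0, 0.001, 0, 0, 0, 0.002, 0, 0, 0, 0.002, 0]
}}

```text
t: 28.9
tool_pos: [0.6845, 0.1601, 0.0359]
tool_rot: [[-1.0, 0.0, 0.001], [0.0, 1.0, 0.0], [-0.001, 0.0, -1.0]]
contact_force: [0.4, -0.2, -2.1]
gripper_width: 0.578
grip_force: 20.0
```

Call:
{"op": "carry_out", "data": {
  "motion": [0, 0, 0.002, 0, 0, 0, 0.003, 0, 0, 0, 0.003, 0]
}}

```text
t: 29.15
tool_pos: [0.6845, 0.1601, 0.0345]
tool_rot: [[-1.0, 0.0, 0.001], [0.0, 1.0, 0.0], [-0.001, 0.0, -1.0]]
contact_force: [-2.3, -0.3, 4.4]
gripper_width: 0.579
grip_force: 20.0
```

Call:
{"op": "carry_out", "data": {
  "motion": [0, 0, 0, 0, 0, 0, 0, 0, 0, 0, 0, 0, 0, 0, 0, 0, 0, 0, 0, 0, 0, 0, 0, 0],
  "claw": -1
}}

```text
t: 29.65
tool_pos: [0.6843, 0.1601, 0.0336]
tool_rot: [[-1.0, 0.0, -0.0], [0.0, 1.0, 0.0], [0.0, 0.0, -1.0]]
contact_force: [0.9, 0.0, -0.1]
gripper_width: 0.991
grip_force: 0.0
```

Call:
{"op": "carry_out", "data": {
  "motion": [0, 0, -0.05, 0, 0, 0, -0.12, 0, 0, 0, -0.2, 0, 0, 0, -0.28, 0, 0, 0, -0.36, 0, 0, 0, -0.44, 0, 0.06, 0, -0.5, 0, 0.14, 0, -0.5, 0, 0.22, 0, -0.5, 0, 0.28, 0, -0.5, 0]
}}

```text
t: 30.48
tool_pos: [0.5415, 0.1602, 0.2843]
tool_rot: [[-1.0, -0.0, 0.001], [-0.0, 1.0, 0.0], [-0.001, 0.0, -1.0]]
contact_force: [0.2, -0.6, 0.9]
gripper_width: 0.999
grip_force: 0.0
```

Call:
{"op": "carry_out", "data": {
  "motion": [0.08, 0.08, 0, 0, 0.16, 0.16, 0, 0, 0.2, 0.24, 0, 0, 0.2, 0.32, 0, 0, 0.2, 0.4, 0, 0, 0.2, 0.48, 0, 0, 0.2, 0.5, 0, 0, 0.2, 0.5, 0, 0, 0.2, 0.5, 0, 0]
}}

```text
t: 31.23
tool_pos: [0.4438, 0.4113, 0.2831]
tool_rot: [[-1.0, -0.002, -0.001], [-0.002, 1.0, -0.001], [0.001, -0.001, -1.0]]
contact_force: [-0.4, 0.1, -0.1]
gripper_width: 1.001
grip_force: 0.0
```

```bash
python3 - <<'E'
from h import *
for n in ("top","scene"): cv2.imwrite(f"pics/{n}F.png",env.grab_frame(n)[:,:,::-1])
a=cv2.imread("pics/topF.png"); b=cv2.imread("pics/sceneF.png")
cv2.imwrite("pics/mF.png",np.hstack([cv2.resize(a[100:320,140:540],None,fx=1,fy=1),b[120:340,180:480]]))
c=env.camera_params("top"); q=env.camera_params("scene")
for k,p in dict(jar=(.684,.159,.054),pot=(.62,-.0085,.089),knob=(.569,-.157,.15),bowl=(.573,-.331,.0)).items(): print(k,proj(c,p).round(1),proj(q,p).round(1))
for ce,s,h,m in blobs(a[:,:,::-1],70): print(ce,s,h)
E
```

```text
jar [238.5 145.1] [308.6 304.7]
pot [332.9 174. ] [291.7 224.5]
knob [428.6 194.1] [276.5 154.6]
bowl [504.6 212.7] [242.1 177.2]
[431.9  54. ] [415, 33, 32, 40, 932] [12.0, 175.5, 86.0]
[562.9  66.2] [538, 49, 49, 37, 195] [2.0, 186.0, 91.0]
[241.5 152.6] [223, 133, 40, 41, 1071] [19.0, 126.0, 113.0]
[407.8 198.1] [382, 147, 65, 93, 3255] [15.0, 111.0, 72.0]
[331.8 182.9] [311, 158, 41, 49, 1541] [9.0, 129.0, 75.0]
[503.4 212.7] [482, 192, 44, 42, 1465] [106.0, 118.0, 90.0]
[ 65.1 220. ] [54, 197, 24, 48, 229] [12.0, 117.0, 57.0]
[387.3 282.3] [369, 264, 38, 38, 595] [16.0, 113.0, 74.0]
[322.2 288.2] [306, 272, 33, 33, 880] [2.0, 179.0, 101.0]
```

View pics/mF.png

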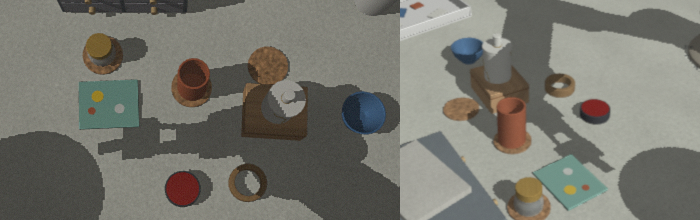

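The final view shows the jar cap at (238,146), the pot rim at (333,173) and the knob at (428,196), all as predicted. The bowl hasn't moved, so I'm handing in.

```bash
python3 -c "
from plant import env
print(env.job_done())"
```

```text
the job is handed in; nothing more can be done
None
```

The bench is set out and the job was handed in at about 31 s; in the last pictures the lidded canister is on the block, the pot is on the middle coaster, the jar is on the coaster behind the palette, and the bowl and the third coaster are untouched, but the hand-in call gave no verdict.

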